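Hold a model brake rotor on the vacuum stage

ROBOT

A 6-joint arm with a two-finger parallel gripper is mounted at the origin on the work surface. World frame = base frame: x ahead of the robot, y to its left, z up, the work surface at z = 0. Lengths are in m, angles in rad, forces in N, time in s.
With the tool pointing down it reaches from about 0.3 to 0.875 m from the base axis. Payload 4.2 kg.
Tool frame: the origin (TCP) lies at the very end of the fingers, on their centre line; the grasp point (between the pads) lies 19 mm behind it; z points along the fingers, y is the direction in which the jaws open and shut (so a half turn about z gives the same grasp; the last joint's range is limited). The gripper opens to 85 mm and grips with 20 to 120 N. Pads are 22 mm wide; open, the fingers measure 114 mm over their backs; the gripper's body (76 mm by 85 mm) begins 54 mm behind the grasp point. The pads swing forward as they close: fully open they stand 13 mm farther back than shut.
Start: joints at [-0.02, 0.32, 1.565, -0, 1.257, -0.02], TCP at [0.575, 0, 0.208] pointing down, gripper open.
Joint ranges: [-3.11, 3.11], [-0.84, 2.01], [0.21, 2.61], [-1.34, 4.49], [0.05, 2.63], [-2.56, 2.56]. Speed limits (rad/s): [2.57, 2.57, 3.14, 3.14, 3.14, 3.14].

INTERFACE

Orientations are given as a unit quaternion [x, y, z, w].
In Python, from bench import r gives the robot as it stands. The module is installed in compiled form; this text tells all that it offers.
- The arm moves only by the tool move_arm, never from a script. Its arguments are lists of equal length, an entry for each row: "hand": the finger opening in m, from 0 to 0.0854; "linear": the shift along the world's x, y, z in m, a list of three; "roll": the turn about the world's z in rad. A call has 1 to 8 rows; each row shifts and turns the commanded pose from where the row before left it; what a row does not reach is not made up. A row lasts 1/10 s, in which the tool goes at most 50 mm and 8.59 degrees, less where a joint would pass 70% of its speed; a pose out of reach is approached as far as the arm can. A call is refused whole if a number of a shift passes 0.05 or a number of a turn 0.15, either way. A call with a gripper value outside its range is refused whole. The fingers move at their own pace and stop on an object; "grip_force" is the grip in N (left out, the last holds). Time passes only in rows, so rows that do not move let the fingers close. It gives the time, the measured TCP pose, the force and the opening at its end, in the units of the state.
- r.sense(): the state, without advancing time (a new reading comes with each control period).
- r.grab_frame(name): name is "scene" or "side" or "wrist"; returns the picture (480x640x3 uint8, red, green, blue); there is no depth.
- r.camera_model(name): a dict with "camera_matrix" (3x3 intrinsics, pixels), "origin" and "orientation" of the camera in the world. Camera axes: x right, y up, looking along -z (the intrinsics and any distortion apply to the point x, -y, -z); pixel columns grow to the right and rows downward; lengths in m; the calibration is good to about 2 mm. A picture is of the moment at which its call begins: read the wrist's pose just before it. camera_model takes no time and is no camera call; for the wrist camera it gives the pose at the moment of the call.
- r.close_job(): hands the job in, once; it reports no verdict.
The state is a dict: "t": time; "qpos": joint angles; "joint_vel": joint speeds; "tau": joint torques, N m; "ee_pos": TCP position; "tcp_rot": TCP orientation; "ft_force": force on the tool from outside, world axes, zero at the start; "moment": the same for the moment, N m; "gripper_width": finger opening in m.
Only numpy, scipy, OpenCV 4.12 (cv2) and the standard library are available. Lean on these libraries where they do the work, as an engineer would, in place of code of your own. Each camera call takes 0.05 s, during which the arm holds its last target. There are 200 camera calls.

TASK

Get the brake rotor ready for touching up: first set it flat on the vacuum stage, centred between the four stop pins, and let go of it. Then take the loose pointer knob, turn it so that its D-shaped bore matches the D-shaped spindle on the control box, push it all the way onto the spindle and keep pressing it with the gripper so that the sprung spindle stays pushed well in: the program finishes while still holding the knob down. Leave the paint jar, the tyre and the screwdriver alone.

Things in the scene. Friction and masses are not known exactly. Their poses are not given: they have to be found in the camera images.
- rotor: Loose steel model-car brake rotor, about 70 g, on the mat (3 mm thick), hub up: a disc 46 mm in diameter and 8 mm thick, with a round hub 22 mm in diameter on top of it from 8 to 22 mm height. Origin: centre of its underside. Round: its yaw does not matter.
- stage: Fixed grey box 120 x 120 mm with an aluminium plate on top, 34 mm above its underside. Four dark stop pins stand on the plate, 31 mm from its centre along the box's +x, -x, +y, -y; each 8 mm thick, 11 mm high, tapered at the top: the rotor fits between them with 4 mm to spare all round. Origin: centre of the underside, on the 3 mm thick cutting mat.
- stage_centre (a point): Centre of the stage plate's upper face, where the rotor's underside centre belongs.
- knob: Loose black pointer knob, about 60 g, 36 mm high, standing on the mat bore down: a 26 mm wide bar, sides flat and parallel from x = -14 to +13 mm, blunt end at x = -18, narrow nose at x = +28; a thin flange (48 mm diameter, seen only) round its lowest 5 mm, a white line on top from middle to nose. Origin: axis of its D-bore, at the underside. x to the nose, z up.
- knob_nose (a point): Nose end of the knob, at x = 28, y = 0, z = 18 mm in the knob's frame. The D-shaped bore in the knob's underside is 18 mm deep, centred on the knob's origin: radius 9.2 mm, with its flat 3.2 mm from the axis on this nose side.
- control: Fixed grey box 120 x 120 x 40 mm with an aluminium top, standing on the mat. Origin: centre of its underside. In the middle of its top a round dark bezel, 48 mm in diameter and 3 mm thick, from which the spindle stands up. The box's yaw says nothing about the spindle's.
- spindle_tip (a point): Centre of the upper end of the upright steel spindle, 28 mm above the bezel when unpressed. D-section: radius 8 mm, flat 2 mm from the axis on this frame's +x side; the last 3 mm taper in. It cannot turn. A pointed tab on the bezel, 23 to 37 mm from the axis, also points to +x. z up.
- spindle (a joint): How far the spindle is pushed down: 0 unpressed, 0.008 m at the stop. It springs back: 4 N starts it, 8 N holds it at the stop. The knob goes on with about 1.2 mm clearance, only with its nose over the bezel's tab; fully on, the bore's end rests on the tip, the knob's origin 18 mm below the tip.
- paint_jar: Bystander: small closed paint jar, 34 mm in diameter, 45 mm high. Origin: centre of its underside.
- tyre: Bystander: black rubber model tyre lying flat, 66 mm in diameter, 26 mm high. Origin: centre of its underside.
- driver: Bystander: small screwdriver, 150 mm long, lying on the mat. Origin under its middle.
Not all that is in view belongs to the job. What is shaped like the stage but blue is not meant.

How it is judged:
On the way, in this order (a step that is already met when the one before it is completed fails the run):
1. the rotor lies flat on the stage plate between the four pins, let go (horizontal distance between rotor and stage_centre below 0.006 m and z of rotor in the frame of stage_centre between -0.003 and 0.002 m and angle between rotor's own z axis and vertical below 0.06 rad and contact force between each of the arm, the fingers and rotor below 0.1 N and linear speed of rotor below 0.02 m/s), for 0.2 s.
2. the knob is fully on the spindle, nose over the tab (z of knob in the frame of spindle_tip below -0.0155 m and horizontal distance between knob and spindle_tip below 0.004 m and angle between the z axis of knob and the z axis of spindle_tip, either way round below 0.12 rad and x of knob_nose in the frame of spindle_tip above 0.024 m), for 0.1 s.
At the end, for the whole second after the job is handed in: Rotor at rest flat on the plate, within 6 mm of its centre, not touched. Knob at least 15.5 mm onto the spindle, within 4 mm of its axis and 0.12 rad of upright, nose over the tab, at rest; the fingers still press it (over 1 N) and the spindle stays more than 4 mm in (all of step 1 and all of step 2 and value of joint spindle above 0.004 m and contact force between the fingers and knob above 1 N and linear speed of knob below 0.02 m/s); the arm keeps its last pose, push and grip.
It fails at once if the paint jar, tyre or screwdriver is pushed more than 3 cm from its place (distance of any of paint_jar, tyre, driver from where it was at the start of the episode above 0.03 m).
It also fails if it takes over 48 s, if anything falls off the work surface, if the arm or the gripper's body presses on something with over 40 N, if the wrist force passes 120 N, or if a joint passes its speed limit or range.

## Working session

There is one attempt and no reset: what is moved stays moved. The work goes in short steps, Python scripts to look and compute and a tool call to move; the robot and the scene stay as the last step left them, time stands still between calls to the robot, and variables do not carry over. Pictures are saved under pics/ and viewed, on a budget of 10 in all, crops included, one or two more only if the job needs it, and the job is handed in when it is done.

Besides the shell and the picture viewer there is one more tool, called after ">>>" as name(argument=value, ...), one argument or row to a line, values as JSON. move_arm: Moves the arm, as the interface text tells. Its arguments: {"type":"object","properties":{"hand":{"type":"array","items":{"type":"number"}},"linear":{"type":"array","items":{"type":"array","items":{"type":"number"}}},"roll":{"type":"array","items":{"type":"number"}},"grip_force":{"type":"number"}},"required":["hand","linear","roll"]}

```bash
mkdir -p pics; cat > h.py <<'E'
import numpy as np, cv2
from bench import r
from scipy.spatial.transform import Rotation as R
def snap(n,f):
    m=r.camera_model(n); im=r.grab_frame(n); cv2.imwrite('pics/'+f,im[:,:,::-1]); np.save('pics/'+f+'.npy',np.array([m],dtype=object)); return im,m
def load(f): return cv2.imread('pics/'+f), np.load('pics/'+f+'.npy',allow_pickle=True)[0]
def rot(m):
    o=np.array(m['orientation']); return o if o.shape==(3,3) else R.from_quat(o).as_matrix()
def ray(m,u,v,z):
    K=np.array(m['camera_matrix']); d=np.linalg.inv(K)@[u,v,1]; d=rot(m)@[d[0],-d[1],-d[2]]
    o=np.array(m['origin']); return o+d*(z-o[2])/d[2]
def proj(m,p):
    c=rot(m).T@(np.array(p)-m['origin']); q=np.array(m['camera_matrix'])@[c[0],-c[1],-c[2]]; return q[:2]/q[2]
E
python3 - <<'E'
from h import *
for n in ['scene','side','wrist']:
    im,m=snap(n,n+'0.png'); print(n,m)
print(r.sense())
E
```

```text
scene {'camera_matrix': array([[606.05889533,   0.        , 322.79476052],
       [  0.        , 606.05889533, 252.16387349],
       [  0.        ,   0.        ,   1.        ]]), 'origin': array([ 0.83747747, -0.64350977,  0.90083443]), 'orientation': array([0.36418395, 0.09536372, 0.2575849 , 0.88990215])}
side {'camera_matrix': array([[566.4260448 ,   0.        , 322.8040604 ],
       [  0.        , 566.4260448 , 241.80643768],
       [  0.        ,   0.        ,   1.        ]]), 'origin': array([0.29334999, 1.07114108, 0.79815986]), 'orientation': array([-0.03910024,  0.46917155,  0.88076303, -0.05104625])}
wrist {'camera_matrix': array([[409.78492424,   0.        , 321.41420764],
       [  0.        , 409.78492424, 243.30643944],
       [  0.        ,   0.        ,   1.        ]]), 'origin': array([0.57431641, 0.06520406, 0.37320625]), 'orientation': array([-1.30657923e-01,  1.09613625e-03,  4.18241172e-04,  9.91426816e-01])}
{'t': 0.15, 'qpos': array([-1.99837820e-02,  3.20177100e-01,  1.56537202e+00, -1.30901684e-05,
        1.25737636e+00, -1.99843500e-02]), 'joint_vel': array([ 0.0001771 , -0.00214568, -0.00359955,  0.00154924,  0.00017072,
       -0.00087706]), 'tau': array([-9.13009580e-05, -4.15840280e+01, -2.34345907e+01, -1.12702321e-04,
        5.94026569e-03, -2.51738534e-06]), 'ee_pos': array([5.74631578e-01, 1.31947640e-05, 2.06867396e-01]), 'tcp_rot': array([ 7.07104994e-01,  7.07108255e-01, -4.66203378e-04, -4.76234542e-04]), 'ft_force': array([ 0.47772083, -0.16348606,  0.10765278]), 'moment': array([-0.00935527,  0.02119744,  0.0526229 ]), 'gripper_width': 0.08560065166044813}
```

View pics/scene0.png

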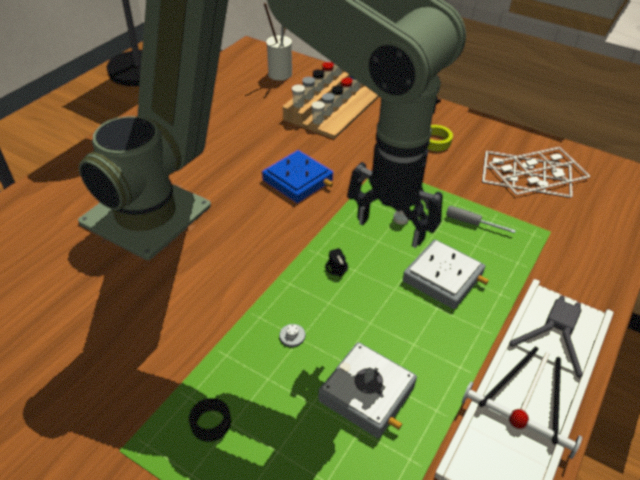

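View pics/side0.png

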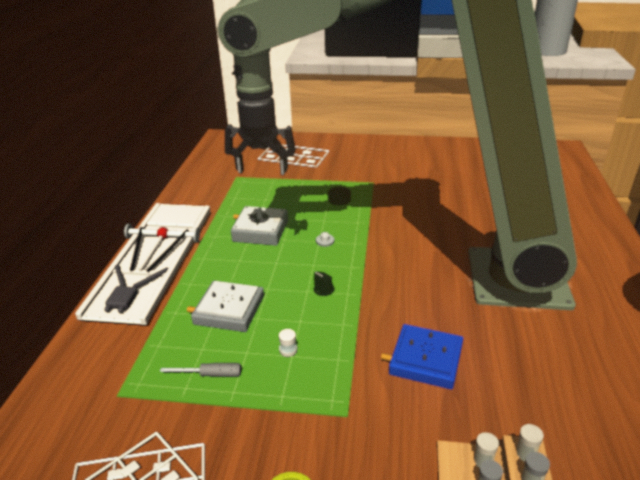

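Scene picture: rotor at (292,335); stage candidates are the grey box (445,270) and the blue decoy (297,175), so the grey one is meant; control box (368,385) with its dark bezel; knob is the black object (337,263), while the black ring at (210,420) is the tyre; white jar at (400,215); driver at (480,220). The side view agrees: rotor (325,240), grey stage (228,303), knob (323,284), control (260,220), jar (288,342).

```bash
python3 - <<'E'
from h import *
s,ms=load('scene0.png'); d,md=load('side0.png')
for n,a,b,z in [('rotor',(292,335),(325,239),.008),('stage',(446,267),(228,298),.037),('control',(369,384),(259,218),.046),('knob',(337,262),(323,283),.02),('jar',(400,215),(288,342),.025),('tyre',(210,420),(340,195),.015),('driver',(480,220),(205,370),.01)]:
    print(n,ray(ms,*a,z).round(3),ray(md,*b,z).round(3))
w=cv2.imread('pics/wrist0.png')
a=cv2.resize(s[215:440,250:500],None,fx=2.4,fy=2.4,interpolation=2)
cv2.imwrite('pics/c1.png',a[:,:]); print(a.shape)
E
```

```text
rotor [ 0.456 -0.105  0.008] [ 0.455 -0.109  0.008]
stage [0.63  0.175 0.037] [0.626 0.177 0.037]
control [ 0.632 -0.142  0.046] [ 0.627 -0.133  0.046]
knob [0.437 0.085 0.02 ] [0.435 0.085 0.02 ]
jar [0.481 0.274 0.025] [0.479 0.282 0.025]
tyre [ 0.442 -0.319  0.015] [ 0.439 -0.326  0.015]
driver [0.629 0.37  0.01 ] [0.624 0.357 0.01 ]
(540, 600, 3)
```

View pics/c1.png

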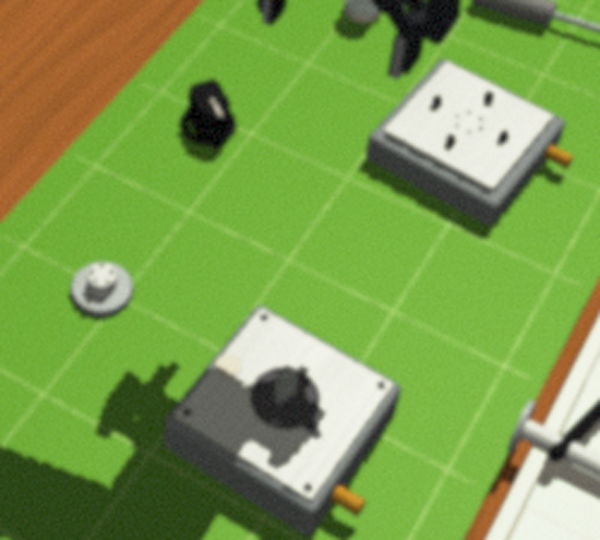

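View pics/wrist0.png

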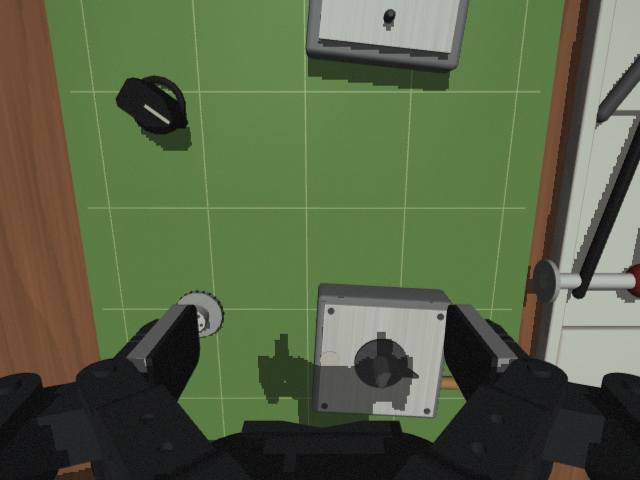

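Crop confirms: grey stage with four pins; control with bezel and tab pointing roughly right-down; knob with white line; silver rotor with hub. Wrist view: knob (150,105), nose pointing right-down; bezel (380,363), tab tip (418,375). Going above the rotor with jaws at 45° so that they pass between the pins later.

>>> move_arm(
  hand=[0.085, 0.085, 0.085, 0.085, 0.085, 0.085, 0.085, 0.085],
  linear=[
    [-0.02, -0.018, -0.013],
    [-0.02, -0.018, -0.013],
    [-0.02, -0.018, -0.013],
    [-0.02, -0.018, -0.013],
    [-0.02, -0.018, -0.013],
    [-0.019, -0.017, -0.012],
    [0, 0, 0],
    [0, 0, 0],
  ],
  roll=[0.13, 0.13, 0.13, 0.13, 0.13, 0.13, 0, 0],
)

```text
t: 0.95
ee_pos: [0.4561, -0.1071, 0.1306]
tcp_rot: [0.386, 0.922, 0.0, 0.0]
ft_force: [-0.3, 1.2, 0.8]
gripper_width: 0.085
```

```bash
python3 - <<'E'
from h import *
im,m=snap('wrist','w1.png'); s=r.sense(); print(s['ee_pos'],s['qpos'].round(3),m['origin'])
print('tcp px',proj(m,s['ee_pos']), 'rotor px',proj(m,[.456,-.107,.025]))
E
```

```text
[ 0.45691824 -0.10693875  0.13094397] [-2.550e-01  2.210e-01  1.915e+00  1.000e-03  1.004e+00 -1.033e+00] [ 0.40974374 -0.06076184  0.29702307]
tcp px [324.25768277 291.35257918] rotor px [322.22529818 232.8080875 ]
```

View pics/w1.png

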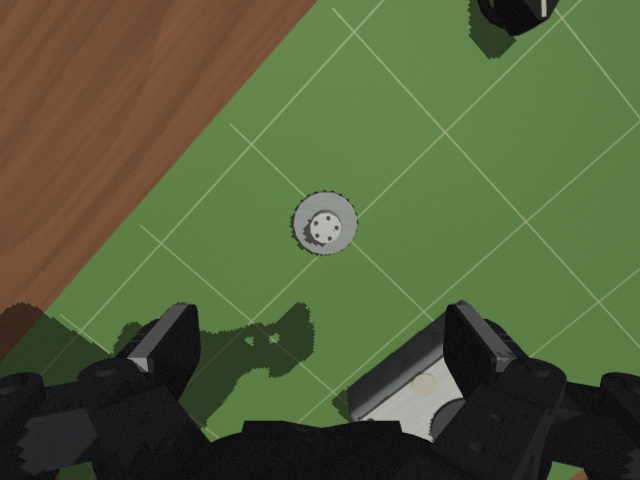

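Rotor well seen: hub top at (325,228), disc centre (325,222).

```bash
python3 - <<'E'
from h import *
im,m=load('w1.png'); print(ray(m,325.5,228,.025),ray(m,325,222.5,.011))
h=cv2.cvtColor(im,cv2.COLOR_BGR2HSV); k=((h[...,1]<70)&(h[...,2]>60)).astype('uint8'); k[280:]=0
c=max(cv2.findContours(k,0,2)[0],key=cv2.contourArea); print(cv2.minEnclosingCircle(c)); e=cv2.minEnclosingCircle(c)[0]; print(ray(m,*e,.011))
# stage & control plates from scene view: white tops
s,ms=load('scene0.png'); h=cv2.cvtColor(s,cv2.COLOR_BGR2HSV); k=((h[...,1]<40)&(h[...,2]>170)).astype('uint8')
for c in cv2.findContours(k,0,2)[0]:
    if cv2.contourArea(c)>800:
        q=cv2.minAreaRect(c); p=cv2.boxPoints(q); print(np.array(q[0]).round(),cv2.contourArea(c)); 
        a=cv2.approxPolyDP(cv2.convexHull(c),6,True)[:,0]
        for u in a: print('  ',u,ray(ms,*u,.037 if q[0][1]<320 else .043).round(3))
E
```

```text
[ 0.4552256  -0.10304139  0.025     ] [ 0.45448492 -0.10261187  0.011     ]
((324.81085205078125, 222.49063110351562), 32.32921600341797)
[ 0.45438406 -0.10270165  0.011     ]
[501. 461.] 5467.0
   [437 470] [ 0.786 -0.214  0.043]
   [472 402] [ 0.787 -0.081  0.043]
   [562 447] [ 0.932 -0.08   0.043]
   [551 479] [ 0.933 -0.138  0.043]
   [448 479] [ 0.805 -0.218  0.043]
[369. 381.] 2090.0
   [358 343] [ 0.576 -0.079  0.043]
   [413 374] [ 0.684 -0.084  0.043]
   [380 422] [ 0.679 -0.191  0.043]
   [350 404] [ 0.624 -0.189  0.043]
   [340 364] [ 0.572 -0.133  0.043]
[540. 377.] 3197.0
   [552 331] [0.853 0.128 0.043]
   [572 369] [0.905 0.068 0.043]
   [549 434] [ 0.909 -0.069  0.043]
   [488 400] [ 0.807 -0.064  0.043]
   [519 344] [0.813 0.07  0.043]
[577. 374.] 2723.5
   [582 304] [0.881 0.22  0.043]
   [611 315] [0.933 0.222 0.043]
   [571 445] [ 0.943 -0.069  0.043]
   [558 436] [ 0.921 -0.065  0.043]
   [561 370] [0.89  0.056 0.043]
[513. 344.] 2488.0
   [558 294] [0.836 0.22  0.043]
   [525 355] [0.829 0.053 0.043]
   [482 398] [ 0.798 -0.065  0.043]
   [469 394] [ 0.777 -0.07   0.043]
   [534 280] [0.787 0.229 0.043]
[445. 266.] 1904.0
   [435 241] [0.582 0.23  0.037]
   [480 263] [0.682 0.221 0.037]
   [456 292] [0.672 0.126 0.037]
   [410 269] [0.573 0.132 0.037]
[622.  24.] 945.0
   [639   0] [0.68  1.686 0.037]
   [639  49] [0.756 1.32  0.037]
   [607  41] [0.662 1.318 0.037]
   [631   0] [0.657 1.671 0.037]
```

>>> move_arm(
  hand=[0.05, 0.05, 0.05, 0.05, 0.05, 0.05],
  linear=[
    [-0.001, 0.004, -0.03],
    [0, 0, -0.03],
    [0, 0, -0.03],
    [0, 0, -0.02],
    [0, 0, -0.007],
    [0, 0, 0],
  ],
  roll=[0, 0, 0, 0, 0, 0],
)

```text
t: 1.6
ee_pos: [0.4556, -0.1026, 0.0132]
tcp_rot: [0.385, 0.923, 0.0, -0.0]
ft_force: [-0.3, -0.1, -0.4]
gripper_width: 0.0503
```

>>> move_arm(
  hand=[0, 0, 0, 0, 0, 0],
  linear=[
    [0, 0, 0],
    [0, 0, 0],
    [0, 0, 0],
    [0, 0, 0],
    [0, 0, 0],
    [0, 0, 0],
  ],
  roll=[0, 0, 0, 0, 0, 0],
  grip_force=40,
)

```text
t: 2.2
ee_pos: [0.4551, -0.1031, 0.0137]
tcp_rot: [0.385, 0.923, 0.0, 0.0]
ft_force: [-0.3, -0.5, -0.2]
gripper_width: 0.0002
```

```bash
python3 - <<'E'
from h import *
im,m=snap('wrist','w2.png'); a,ma=snap('scene','s2.png'); b,mb=snap('side','d2.png')
u=proj(ma,[.455,-.103,.02]).astype(int); v=proj(mb,[.455,-.103,.02]).astype(int); print(u,v)
f=lambda i,p: cv2.resize(i[p[1]-50:p[1]+50,p[0]-66:p[0]+66],(396,300),interpolation=2)
o=np.hstack([f(a,u),f(b,v)]); o=np.vstack([o,np.hstack([cv2.resize(im,(396,300)),np.zeros((300,396,3),'uint8')])])
cv2.imwrite('pics/c2.png',o[:,:,::-1]); print(r.sense()['gripper_width'])
E
```

```text
[292 329] [324 236]
-5.145255575652875e-05
```

View pics/c2.png

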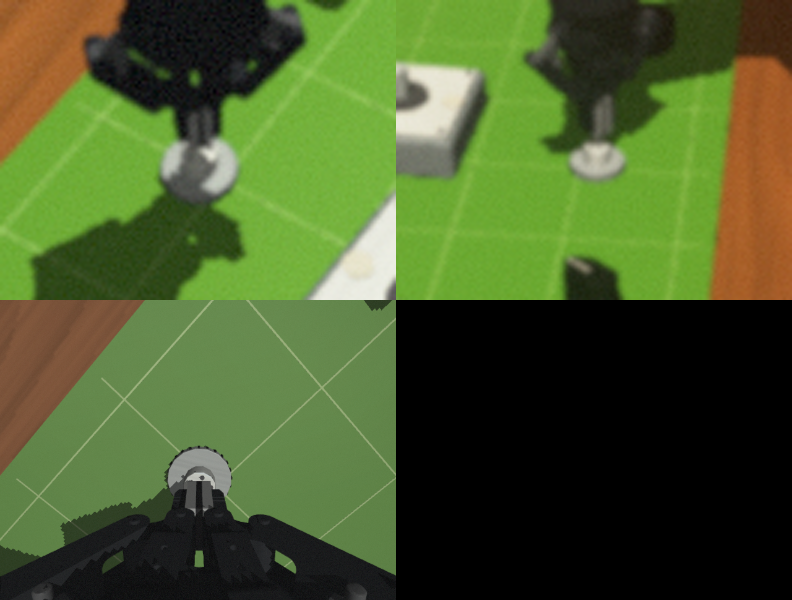

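Fingers shut fully with the hub just in front of them on the camera side (about (326,286) in the wrist image): the rotor was missed or squeezed out. Measuring where it is now.

```bash
python3 - <<'E'
from h import *
im,m=load('w2.png'); im=cv2.imread('pics/w2.png'); s=r.sense()
print(s['ee_pos'],proj(m,s['ee_pos']),m['origin'],rot(m)@[0,0,-1])
h=cv2.cvtColor(im,cv2.COLOR_BGR2HSV); k=((h[...,1]<70)&(h[...,2]>95)).astype('uint8'); k[330:]=0
c=max(cv2.findContours(k,0,2)[0],key=cv2.contourArea); x,y,w,hh=cv2.boundingRect(c); print(x,y,w,hh)
# disc: use width & top edge
print(ray(m,x+w/2,y+w/2,.011),ray(m,326,286,.025))
a,ma=load('s2.png'); h=cv2.cvtColor(a,cv2.COLOR_BGR2HSV); k=((h[...,1]<70)&(h[...,2]>95)).astype('uint8')
k[:300]=0;k[370:]=0;k[:,:265]=0;k[:,322:]=0; c=max(cv2.findContours(k,0,2)[0],key=cv2.contourArea); print(cv2.boundingRect(c)); b=cv2.fitEllipse(c); print(b,ray(ma,*b[0],.011))
E
```

```text
[ 0.45499832 -0.1030163   0.01355112] [322.58840923 289.86202312] [ 0.40856073 -0.05673688  0.18013307] [ 0.18181543 -0.18422414 -0.96592164]
271 237 103 78
[ 0.45523095 -0.10329772  0.011     ] [ 0.45161335 -0.09768702  0.025     ]
(289, 325, 16, 19)
((297.2572021484375, 334.2746276855469), (14.59935474395752, 17.604862213134766), 175.84716796875) [ 0.4643216  -0.10065382  0.011     ]
```

```bash
python3 - <<'E'
from h import *
a=cv2.imread('pics/w2.png'); b=cv2.imread('pics/s2.png')
b=b[:,:,::-1] if False else b
o=np.hstack([cv2.resize(a[220:360,250:400],None,fx=2.6,fy=2.6,interpolation=2),cv2.resize(b[270:360,245:340],(390,364),interpolation=2)]);cv2.imwrite('pics/c3.png',o)
E
```

```text
(no output)
```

View pics/c3.png

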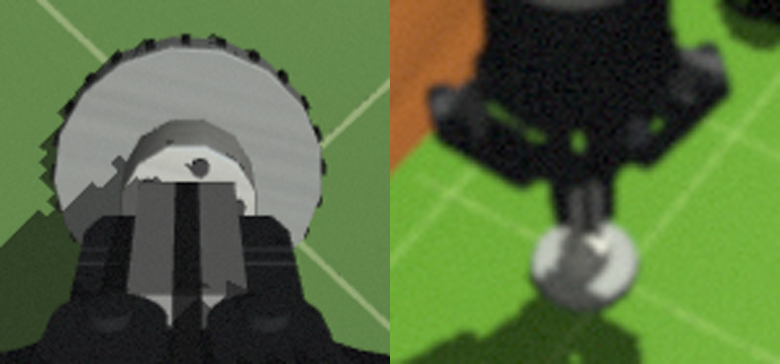

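```bash
python3 - <<'E'
from h import *
_,m=load('w2.png'); s=r.sense(); T=R.from_quat(s['tcp_rot']).as_matrix(); print(T.round(2))
for x in (-.011,0,.011):
  for z in (.0136,.018,.025,.035): 
    p=s['ee_pos']+T[:,0]*x; p[2]=z; print(x,z,((proj(m,p)-[250,220])*2.6).round())
print(s['tau'],s['ft_force'])
for z in (.011,.025):
  for d in (-.011,.011): print('hub',z,d,((proj(m,np.array([.4552,-.1033,z])+T[:,0]*d)-[250,220])*2.6).round())
E
```

```text
[[-0.7   0.71  0.  ]
 [ 0.71  0.7   0.  ]
 [-0.    0.   -1.  ]]
-0.011 0.0136 [189. 242.]
-0.011 0.018 [189. 254.]
-0.011 0.025 [189. 273.]
-0.011 0.035 [189. 303.]
0 0.0136 [189. 182.]
0 0.018 [189. 192.]
0 0.025 [189. 209.]
0 0.035 [189. 235.]
0.011 0.0136 [189. 119.]
0.011 0.018 [189. 128.]
0.011 0.025 [189. 142.]
0.011 0.035 [189. 165.]
[-6.71007692e-04 -3.61984026e+01 -1.50352263e+01  1.17461677e-04
  1.76363033e-04  1.21130915e-04] [ 0.03380146  0.89735234 -0.17728601]
hub 0.011 -0.011 [188. 238.]
hub 0.011 0.011 [188. 116.]
hub 0.025 -0.011 [188. 275.]
hub 0.025 0.011 [189. 144.]
```

>>> move_arm(
  hand=[0, 0, 0],
  linear=[
    [0, 0, 0.03],
    [0, 0, 0.03],
    [0, 0, 0],
  ],
  roll=[0, 0, 0],
)

```text
t: 2.65
ee_pos: [0.4578, -0.1037, 0.0768]
tcp_rot: [0.385, 0.923, 0.001, 0.004]
ft_force: [0.4, 0.6, -0.1]
gripper_width: 0.0003
```

```bash
python3 - <<'E'
from h import *
im,m=snap('wrist','w3.png'); a,ma=snap('scene','s3.png'); b,mb=snap('side','d3.png'); s=r.sense(); p=s['ee_pos']; print(p)
for i,mm in ((a,ma),(b,mb)):
  for q,c in ((p,(255,0,0)),(p+[0,0,.019],(255,255,0))):
    cv2.circle(i,tuple(proj(mm,q).round().astype(int)),1,c,-1)
f=lambda i,mm: (lambda v: cv2.resize(i[v[1]-45:v[1]+45,v[0]-50:v[0]+50],(400,360),interpolation=0))(proj(mm,p).astype(int))
o=np.hstack([cv2.resize(im[220:360,250:400],(386,360))]+[f(a,ma)]);cv2.imwrite('pics/c4.png',o[:,:,::-1])
E
```

```text
[ 0.45443116 -0.10286609  0.07303626]
```

View pics/c4.png

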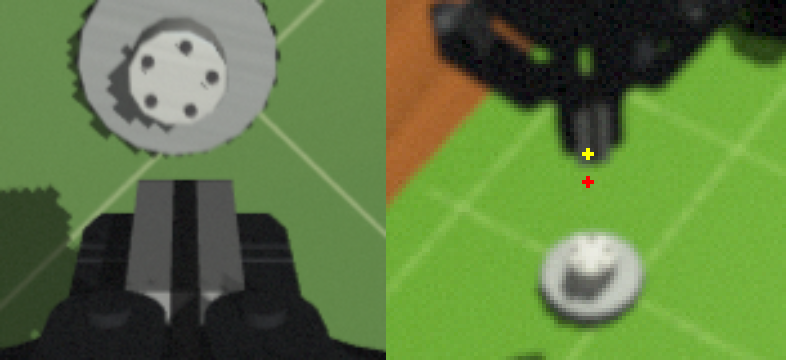

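The red mark (reported TCP) lies well below the visible fingertips: with the tool shut, the tips end short of the reported TCP, so the fingers closed above the hub; rotor is unmoved. I'll triangulate the real tip.

```bash
python3 - <<'E'
from h import *
p=np.array([.4544,-.1029,.0730]); P=[]
for f in ('s3.png','d3.png'):
    im,m=load(f); h=im.max(2); u,v=proj(m,p)
    k=np.zeros(h.shape,'uint8'); U,V=int(u),int(v); reg=(slice(V-30,V+15),slice(U-15,U+15)); k[reg]=(im[reg][...,1]<90)
    ys,xs=np.nonzero(k)
    for y in range(V-14,V+6): 
        x=xs[ys==y]; print(f,y,(x.min(),x.max(),len(x)) if len(x) else None, end='; ')
    print('\n tcp',u,v,'z+13',proj(m,p+[0,0,.013]))
E
```

```text
s3.png 297 (np.int64(284), np.int64(299), 16); s3.png 298 (np.int64(284), np.int64(299), 16); s3.png 299 (np.int64(284), np.int64(299), 16); s3.png 300 (np.int64(285), np.int64(299), 15); s3.png 301 (np.int64(285), np.int64(299), 15); s3.png 302 (np.int64(285), np.int64(297), 13); s3.png 303 (np.int64(286), np.int64(295), 10); s3.png 304 (np.int64(287), np.int64(295), 9); s3.png 305 (np.int64(290), np.int64(294), 5); s3.png 306 (np.int64(292), np.int64(292), 1); s3.png 307 None; s3.png 308 None; s3.png 309 None; s3.png 310 None; s3.png 311 None; s3.png 312 None; s3.png 313 None; s3.png 314 None; s3.png 315 None; s3.png 316 None; 
 tcp 291.3453793864059 311.2617600516903 z+13 [291.19984942 306.52948724]
d3.png 204 (np.int64(311), np.int64(338), 23); d3.png 205 (np.int64(313), np.int64(338), 22); d3.png 206 (np.int64(315), np.int64(338), 20); d3.png 207 (np.int64(316), np.int64(338), 18); d3.png 208 (np.int64(316), np.int64(338), 20); d3.png 209 (np.int64(316), np.int64(338), 21); d3.png 210 (np.int64(316), np.int64(338), 23); d3.png 211 (np.int64(316), np.int64(338), 23); d3.png 212 (np.int64(316), np.int64(338), 23); d3.png 213 (np.int64(316), np.int64(338), 23); d3.png 214 (np.int64(316), np.int64(338), 23); d3.png 215 (np.int64(316), np.int64(338), 23); d3.png 216 (np.int64(316), np.int64(338), 23); d3.png 217 (np.int64(316), np.int64(338), 23); d3.png 218 (np.int64(316), np.int64(338), 23); d3.png 219 (np.int64(316), np.int64(338), 23); d3.png 220 (np.int64(316), np.int64(338), 23); d3.png 221 (np.int64(316), np.int64(338), 23); d3.png 222 (np.int64(315), np.int64(335), 21); d3.png 223 (np.int64(315), np.int64(333), 19); 
 tcp 324.49235585323567 218.37505751931357 z+13 [324.38934274 213.82386444]
```

>>> move_arm(
  hand=[0.045, 0.045, 0.045, 0.045, 0.045, 0.045],
  linear=[
    [0, 0, 0],
    [0, 0, -0.03],
    [0, 0, -0.03],
    [0, 0, -0.014],
    [0, 0, -0.01],
    [0, 0, 0],
  ],
  roll=[0, 0, 0, 0, 0, 0],
)

```text
t: 3.4
ee_pos: [0.4537, -0.1027, -0.0121]
tcp_rot: [0.385, 0.923, -0.0, -0.002]
ft_force: [0.2, -0.4, 1.6]
gripper_width: 0.0454
```

>>> move_arm(
  hand=[0, 0, 0, 0, 0],
  linear=[
    [0, 0, 0],
    [0, 0, 0],
    [0, 0, 0],
    [0, 0, 0],
    [0, 0, 0],
  ],
  roll=[0, 0, 0, 0, 0],
)

```text
t: 3.9
ee_pos: [0.4557, -0.1032, -0.0098]
tcp_rot: [0.385, 0.923, 0.0, 0.001]
ft_force: [-1.4, 0.4, 4.7]
gripper_width: 0.0189
```

>>> move_arm(
  hand=[0.045, 0.045, 0.045, 0.045, 0.045, 0.045, 0.045],
  linear=[
    [0, 0, 0],
    [0, 0, 0],
    [0, 0, -0.002],
    [0, 0, -0.002],
    [0, 0, -0.001],
    [0, 0, 0],
    [0, 0, 0],
  ],
  roll=[0, 0, 0, 0, 0, 0, 0],
)

```text
t: 4.6
ee_pos: [0.4549, -0.103, -0.0156]
tcp_rot: [0.385, 0.923, -0.0, -0.0]
ft_force: [0.4, 0.6, -0.9]
gripper_width: 0.045
```

>>> move_arm(
  hand=[0.01, 0.01, 0.01, 0.01, 0.01],
  linear=[
    [0, 0, 0],
    [0, 0, 0],
    [0, 0, 0],
    [0, 0, 0],
    [0, 0, 0],
  ],
  roll=[0, 0, 0, 0, 0],
)

```text
t: 5.1
ee_pos: [0.4564, -0.1042, -0.0126]
tcp_rot: [0.385, 0.923, -0.0, 0.002]
ft_force: [-4.9, -2.9, 25.7]
gripper_width: 0.0192
```

>>> move_arm(
  hand=[0, 0, 0],
  linear=[
    [0, 0, 0],
    [0, 0, 0],
    [0, 0, 0],
  ],
  roll=[0, 0, 0],
)

```text
t: 5.4
ee_pos: [0.4564, -0.1042, -0.0126]
tcp_rot: [0.385, 0.923, -0.0, 0.002]
ft_force: [-5.1, -3.1, 25.5]
gripper_width: 0.0194
```

>>> move_arm(
  hand=[0.0, 0, 0, 0, 0, 0, 0],
  linear=[
    [0, 0, 0.003],
    [0, 0, 0.002],
    [0, 0, 0.01],
    [0, 0, 0.03],
    [0, 0, 0.035],
    [0, 0, 0.035],
    [0, 0, 0],
  ],
  roll=[0, 0, 0, 0, 0, 0, 0],
)

```text
t: 6.1
ee_pos: [0.4582, -0.1037, 0.104]
tcp_rot: [0.385, 0.923, 0.001, 0.005]
ft_force: [0.4, 0.0, -0.8]
gripper_width: 0.019
```

```bash
python3 - <<'E'
from h import *
im,m=snap('wrist','w4.png'); a,ma=snap('scene','s4.png'); s=r.sense(); p=s['ee_pos']; print(p,s['gripper_width'],s['ft_force'])
U,V=proj(ma,p).astype(int)
o=np.hstack([cv2.resize(im,(400,300)),cv2.resize(a[V-45:V+45,U-60:U+60],(400,300),interpolation=2)]);cv2.imwrite('pics/c5.png',o[:,:,::-1])
# stage plate in scene view: pins
s0,ms=load('scene0.png')
for e in [(435,241),(480,263),(456,292),(410,269)]: pass
E
```

```text
[ 0.45509908 -0.10295911  0.10012375] 0.019099310717031793 [ 0.16784669 -0.25451842 -0.89735412]
```

View pics/c5.png

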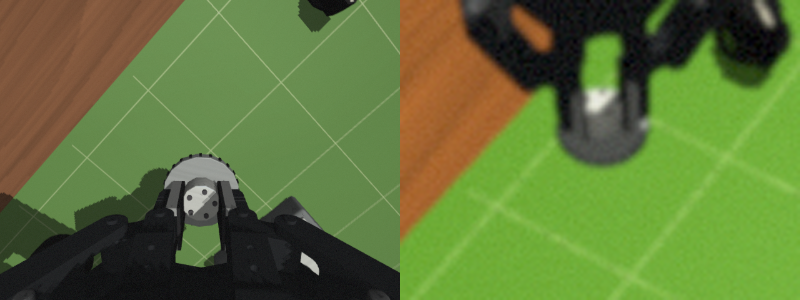

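Rotor held level by the hub. Moving to a look position beside the grey stage.

>>> move_arm(
  hand=[0, 0, 0, 0, 0, 0, 0, 0],
  linear=[
    [0.025, 0.03, 0.005],
    [0.025, 0.03, 0.005],
    [0.025, 0.03, 0.005],
    [0.025, 0.03, 0.005],
    [0.025, 0.03, 0.005],
    [0.025, 0.03, 0.005],
    [0.025, 0.03, 0],
    [0.025, 0.03, 0],
  ],
  roll=[0, 0, 0, 0, 0, 0, 0, 0],
)

```text
t: 7.0
ee_pos: [0.6547, 0.1382, 0.1272]
tcp_rot: [0.385, 0.923, -0.001, -0.002]
ft_force: [0.9, -0.6, -0.9]
gripper_width: 0.0195
```

>>> move_arm(
  hand=[0, 0],
  linear=[
    [0, 0, 0],
    [0, 0, 0],
  ],
  roll=[0, 0],
)

```text
t: 7.2
ee_pos: [0.6538, 0.1373, 0.1268]
tcp_rot: [0.385, 0.923, -0.002, -0.002]
ft_force: [-1.0, 0.3, -0.9]
gripper_width: 0.0192
```

```bash
python3 - <<'E'
from h import *
im,m=snap('wrist','w5.png'); s=r.sense(); print(s['ee_pos'],s['gripper_width'],s['qpos'].round(2))
print(proj(m,[.627,.177,.037]))
E
```

```text
[0.65356877 0.13657213 0.12738299] 0.019168352647816758 [ 0.19  0.52  1.45 -0.    1.18 -0.59]
[337.49474005 165.18940316]
```

View pics/w5.png

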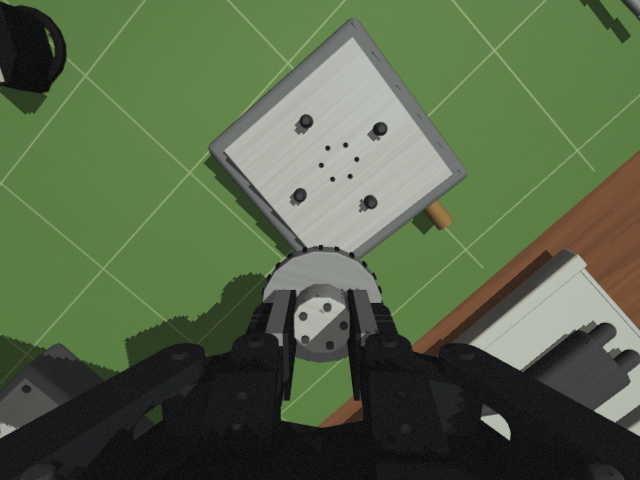

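Four pin tops at (306,121), (380,129), (371,202), (300,195); held rotor's hub about (323,320), jaws lie diagonal to the pins as wanted.

```bash
python3 - <<'E'
from h import *
_,m=load('w5.png'); p=np.array([.6536,.1366,.1274])
q=np.array([ray(m,*u,.047) for u in [(306,121),(380,129),(371,202),(300,195)]]); print(q.round(4),'c',q.mean(0))
print('holes',np.mean([ray(m,*u,.037) for u in [(328,148),(346,145),(357,159),(350,177),(333,180),(321,165)]],0))
z=p[2]+.0156
T=R.from_quat([.385,.923,0,0]).as_matrix()
for d in (-.004,0,.004): 
    c=p.copy(); c[2]=z+.008; c+=T[:,0]*d
    print(d,'disc near edge',proj(m,c+T[:,0]*.023),'L/R',proj(m,c+T[:,1]*.023),proj(m,c-T[:,1]*.023))
E
```

```text
[[0.5955 0.1821 0.047 ]
 [0.629  0.2091 0.047 ]
 [0.6563 0.1761 0.047 ]
 [0.6228 0.1489 0.047 ]] c [0.62591435 0.17905241 0.047     ]
holes [0.62654283 0.1788922  0.037     ]
-0.004 disc near edge [320.76177215 266.65016607] L/R [381.3678406  324.60051128] [260.10162191 324.15688928]
0 disc near edge [320.77405257 256.14311897] L/R [381.78192904 314.87205176] [259.71133876 314.43854059]
0.004 disc near edge [320.78650353 245.49015277] L/R [382.20155117 305.01358542] [259.31584708 304.59049558]
```

>>> move_arm(
  hand=[0, 0, 0, 0, 0, 0],
  linear=[
    [-0.013, 0.02, 0],
    [-0.014, 0.021, 0],
    [0, 0, -0.04],
    [0, 0, -0.04],
    [0, 0, -0.015],
    [0, 0, 0],
  ],
  roll=[0, 0, 0, 0, 0, 0],
)

```text
t: 7.85
ee_pos: [0.6246, 0.176, 0.0312]
tcp_rot: [0.386, 0.923, -0.003, -0.003]
ft_force: [-0.0, -0.3, -1.0]
gripper_width: 0.0194
```

>>> move_arm(
  hand=[0, 0, 0, 0],
  linear=[
    [0, 0, -0.004],
    [0, 0, 0],
    [0, 0, -0.003],
    [0, 0, 0],
  ],
  roll=[0, 0, 0, 0],
)

```text
t: 8.25
ee_pos: [0.6283, 0.1779, 0.0282]
tcp_rot: [0.385, 0.923, 0.0, 0.0]
ft_force: [-0.4, 1.0, -0.5]
gripper_width: 0.019
```

>>> move_arm(
  hand=[0, 0, 0, 0, 0],
  linear=[
    [0, 0, -0.003],
    [0, 0, -0.002],
    [0, 0, 0],
    [0, 0, 0],
    [0, 0, 0],
  ],
  roll=[0, 0, 0, 0, 0],
)

```text
t: 8.75
ee_pos: [0.6281, 0.1781, 0.0226]
tcp_rot: [0.385, 0.923, 0.0, 0.0]
ft_force: [-0.1, -0.4, -0.7]
gripper_width: 0.0189
```

```bash
python3 -c "
from h import *
s=r.sense();print(s['ee_pos'],s['ft_force'])"
```

```text
[0.62807857 0.17805805 0.02256383] [-0.12834871 -0.43853176 -0.7395429 ]
```

>>> move_arm(
  hand=[0, 0, 0, 0, 0],
  linear=[
    [0, 0, -0.001],
    [0, 0, -0.001],
    [0, 0, 0],
    [0, 0, 0],
    [0, 0, 0],
  ],
  roll=[0, 0, 0, 0, 0],
)

```text
t: 9.25
ee_pos: [0.6282, 0.1781, 0.0215]
tcp_rot: [0.385, 0.923, 0.0, 0.0]
ft_force: [-2.2, -0.5, 5.1]
gripper_width: 0.0194
```

Contact felt; releasing and rising.

>>> move_arm(
  hand=[0.045, 0.045, 0.045, 0.045, 0.045, 0.045, 0.045],
  linear=[
    [0, 0, 0],
    [0, 0, 0],
    [0, 0, 0],
    [0, 0, 0.01],
    [0, 0, 0.03],
    [0, 0, 0.035],
    [0, 0, 0.035],
  ],
  roll=[0, 0, 0, 0, 0, 0, 0],
)

```text
t: 9.95
ee_pos: [0.6279, 0.178, 0.1321]
tcp_rot: [0.385, 0.923, 0.0, -0.0]
ft_force: [-0.7, -0.2, -0.6]
gripper_width: 0.045
```

```bash
python3 - <<'E'
from h import *
im,m=snap('wrist','w6.png'); s=r.sense(); print(s['ee_pos'],s['gripper_width'])
_,m0=load('scene0.png'); print(proj(m,[.6262,.179,.045]))
h=cv2.cvtColor(im,cv2.COLOR_RGB2HSV)
cv2.imwrite('pics/c6.png',im[:,:,::-1])
E
```

```text
[0.63156725 0.17894734 0.13932913] 0.04479836469937136
[321.60884518 236.92655647]
```

View pics/c6.png

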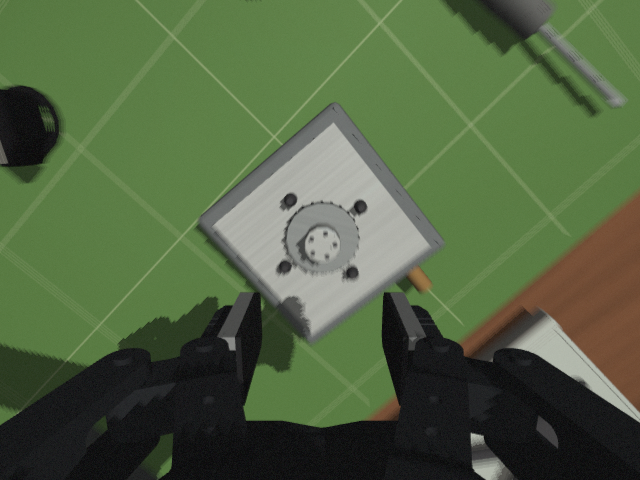

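Rotor disc centre (321,237) lies in the middle of the pins' mean (322,236), free. Now to above the knob.

>>> move_arm(
  hand=[0.065, 0.065, 0.065, 0.065, 0.065, 0.065, 0.065, 0.065],
  linear=[
    [-0.032, -0.015, 0],
    [-0.032, -0.016, 0],
    [-0.032, -0.015, 0],
    [-0.032, -0.016, 0],
    [-0.032, -0.015, 0],
    [-0.031, -0.016, 0],
    [0, 0, 0],
    [0, 0, 0],
  ],
  roll=[0.08, 0.08, 0, 0, 0, 0, 0, 0],
)

```text
t: 10.8
ee_pos: [0.4375, 0.085, 0.1314]
tcp_rot: [0.31, 0.951, 0.001, 0.001]
ft_force: [-0.2, 0.6, 0.6]
gripper_width: 0.0648
```

```bash
python3 - <<'E'
from h import *
im,m=snap('wrist','w7.png'); s=r.sense(); p=s['ee_pos']; print(p,s['qpos'].round(2))
U,V=proj(m,[.437,.085,.02]).astype(int); print(U,V)
h=cv2.cvtColor(im,cv2.COLOR_RGB2HSV); k=((h[...,1]<80)&(h[...,2]>90)).astype('uint8'); k[300:]=0
for c in cv2.findContours(k,0,2)[0]:
    a=cv2.contourArea(c)
    if 15<a<600:
        vx,vy,x,y=cv2.fitLine(c,2,0,.01,.01).ravel(); t=(c[:,0]-[x,y])@[vx,vy]; e=[(x+vx*q,y+vy*q) for q in (t.min(),t.max())]
        w=[ray(m,*q,.039) for q in e]; print(a,np.round(e,1).tolist(),np.round(w,4).tolist(),np.degrees(np.arctan2(*(w[1]-w[0])[1::-1])))
cv2.imwrite('pics/c7.png',cv2.resize(im[V-90:V+90,U-120:U+120],(640,480),interpolation=2)[:,:,::-1])
E
```

```text
[0.4382815  0.08527682 0.13135096] [ 0.17  0.19  1.96  0.    0.99 -0.77]
321 230
95.0 [[323.5, 236.0], [323.5, 268.0]] [[0.4371, 0.0865, 0.039], [0.4548, 0.0736, 0.039]] -36.06670275628279
299.0 [[569.5, -1.0], [606.9, 88.8]] [[0.4076, 0.2795, 0.039], [0.4636, 0.2755, 0.039]] -4.112587177231817
111.5 [[409.4, 25.0], [472.5, 185.7]] [[0.3655, 0.1994, 0.039], [0.4661, 0.1815, 0.039]] -10.075694511016204
```

View pics/c7.png

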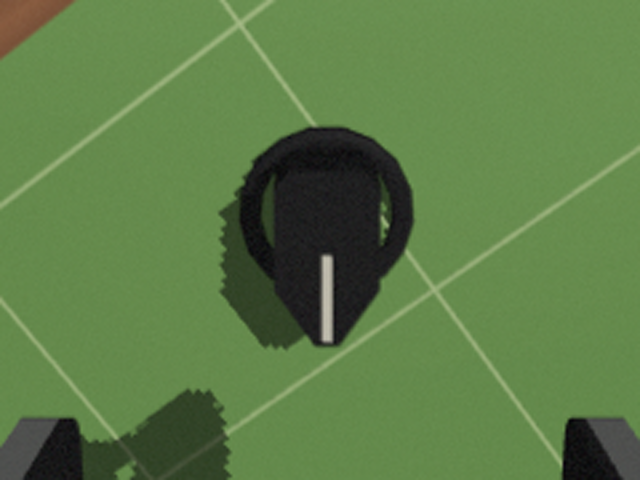

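Knob bar stands exactly along the jaws' closing plane (nose straight down in the image, line (323,236)–(323,268)); yaw −36°. Flange ring centre about (323,220).

```bash
python3 - <<'E'
from h import *
_,m=load('w7.png'); print(ray(m,323.2,219.9,.007), ray(m,323.2,268.6,.039))
a=np.radians(-36.1); n=ray(m,323.2,268.6,.039); print('from nose',n[:2]-.028*np.array([np.cos(a),np.sin(a)]))
# blunt end at crop v~168 (top edge back)
b=ray(m,323.2,230-90+170*.375,.039); print('from blunt',b[:2]+.018*np.array([np.cos(a),np.sin(a)]))
# bezel / tab from wrist0
_,m=load('wrist0.png'); c=ray(m,380,363,.045); t=ray(m,418,375,.045); print(c,t,np.degrees(np.arctan2(*(t-c)[1::-1])))
E
```

```text
[0.43385264 0.08880362 0.007     ] [0.45503799 0.07314966 0.039     ]
from nose [0.43241427 0.08964716]
from blunt [0.43440271 0.08817611]
[ 0.62636767 -0.13422951  0.045     ] [ 0.66127701 -0.1463876   0.045     ] -19.202015203218515
```

>>> move_arm(
  hand=[0.055, 0.055, 0.055, 0.055, 0.055, 0.055, 0.055],
  linear=[
    [-0.003, 0.004, -0.03],
    [0, 0, -0.035],
    [0, 0, -0.035],
    [0, 0, -0.03],
    [0, 0, -0.01],
    [0, 0, -0.004],
    [0, 0, 0],
  ],
  roll=[0, 0, 0, 0, 0, 0, 0],
)

```text
t: 11.55
ee_pos: [0.4352, 0.0893, -0.0132]
tcp_rot: [0.31, 0.951, 0.0, 0.0]
ft_force: [-0.4, 0.3, 0.9]
gripper_width: 0.0549
```

>>> move_arm(
  hand=[0.0, 0, 0, 0, 0, 0],
  linear=[
    [0, 0, 0],
    [0, 0, 0],
    [0, 0, 0],
    [0, 0, 0],
    [0, 0, 0],
    [0, 0, 0],
  ],
  roll=[0, 0, 0, 0, 0, 0],
  grip_force=60,
)

```text
t: 12.15
ee_pos: [0.4352, 0.0892, -0.0122]
tcp_rot: [0.31, 0.951, 0.001, 0.001]
ft_force: [-0.9, 0.2, 6.3]
gripper_width: 0.0254
```

>>> move_arm(
  hand=[0, 0, 0, 0, 0, 0],
  linear=[
    [0, 0, 0.01],
    [0, 0, 0.03],
    [0, 0, 0.04],
    [0, 0, 0.045],
    [0, 0, 0.03],
    [0, 0, 0],
  ],
  roll=[0, 0, 0, 0, 0, 0],
)

```text
t: 12.75
ee_pos: [0.4369, 0.0895, 0.1465]
tcp_rot: [0.31, 0.951, 0.003, 0.005]
ft_force: [0.5, -0.3, -1.8]
gripper_width: 0.0251
```

>>> move_arm(
  hand=[0, 0, 0, 0, 0, 0, 0, 0],
  linear=[
    [0.031, -0.03, 0],
    [0.031, -0.03, 0],
    [0.031, -0.03, 0],
    [0.031, -0.03, 0],
    [0.031, -0.03, 0],
    [0.03, -0.03, 0],
    [0.03, -0.03, 0],
    [0.03, -0.03, 0],
  ],
  roll=[0.1, 0.1, 0.1, 0, 0, 0, 0, 0],
)

```text
t: 13.55
ee_pos: [0.6791, -0.1522, 0.1404]
tcp_rot: [0.165, 0.986, 0.0, -0.001]
ft_force: [1.5, -0.2, 0.0]
gripper_width: 0.025
```

>>> move_arm(
  hand=[0, 0, 0],
  linear=[
    [0, 0, 0],
    [0, 0, 0],
    [0, 0, 0],
  ],
  roll=[0, 0, 0],
)

```text
t: 13.85
ee_pos: [0.6777, -0.1501, 0.1408]
tcp_rot: [0.164, 0.986, 0.0, -0.001]
ft_force: [-0.7, -0.2, 0.2]
gripper_width: 0.0255
```

```bash
python3 - <<'E'
from h import *
im,m=snap('wrist','w8.png'); s=r.sense(); p=s['ee_pos']; print(p,s['tcp_rot'],s['qpos'].round(2),s['gripper_width'],m['origin'])
print(proj(m,[.627,-.134,.046]),proj(m,[.627,-.134,.074]))
E
```

```text
[ 0.67786296 -0.14989207  0.14128201] [ 1.64245279e-01  9.86419158e-01  2.36812961e-04 -8.22668608e-04] [-0.23  0.55  1.36  0.    1.24 -1.48] 0.02497356340164384 [ 0.61581526 -0.12921525  0.30741948]
[320.10260773 154.96008105] [319.93111726 157.33867762]
```

View pics/w8.png

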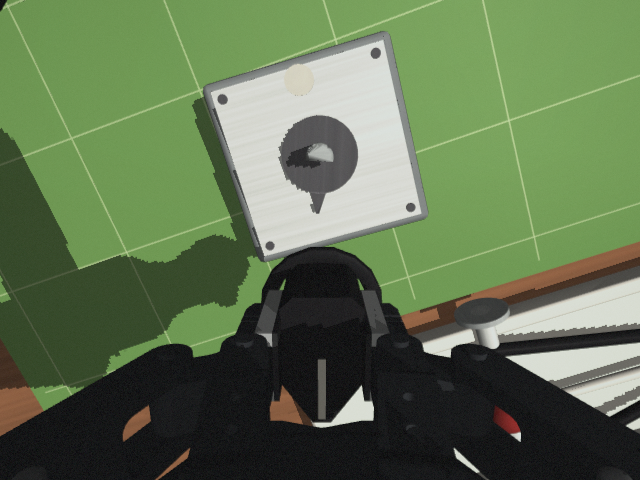

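Bezel centre about (319,154), tab tip (318,213), spindle top about (321,151) with its flat towards the tab; the held knob's nose points the same way (straight down in the image).

```bash
python3 - <<'E'
from h import *
im,m=load('w8.png'); g=im.max(2); h=cv2.cvtColor(im,cv2.COLOR_BGR2HSV)
k=((g<120)&(h[...,1]<90)).astype('uint8'); k[:100]=0;k[216:]=0;k[:,:265]=0;k[:,375:]=0
c=max(cv2.findContours(k,0,2)[0],key=cv2.contourArea); print(cv2.boundingRect(c),cv2.contourArea(c))
P=c[:,0].astype(float); up=P[P[:,1]<180]; A=np.c_[2*up,np.ones(len(up))]; s=np.linalg.lstsq(A,(up**2).sum(1),rcond=None)[0]; R0=np.sqrt(s[2]+s[0]**2+s[1]**2); print('circle',s[:2],R0)
t=P[P[:,1]>198].mean(0); tip=P[P[:,1]>=P[:,1].max()-1].mean(0); print(t,tip)
C=ray(m,*s[:2],.046)
for q in (t,tip):
    w=ray(m,*q,.046); print(C,w,np.hypot(*(w-C)[:2]),np.degrees(np.arctan2(*(w-C)[1::-1])))
k=((g>130)).astype('uint8'); k[:135]=0;k[175:]=0;k[:,:295]=0;k[:,345:]=0
c=max(cv2.findContours(k,0,2)[0],key=cv2.contourArea); print('spindle',cv2.boundingRect(c))
for mn in ('w8.png',): print('expect tip bbox',[proj(m,C+np.array([0,0,.028])+np.r_[ .0065*np.cos(a),.0065*np.sin(a),0]).round(0).tolist() for a in np.arange(0,6.28,1.57)])
p=np.array([.6778,-.1500,.1410]); a=np.radians(-18.9); o=p+[0,0,.015]
for z in (.036,): print('knob nose px',proj(m,o+[.028*np.cos(a),.028*np.sin(a),z]),'blunt',proj(m,o+[-.018*np.cos(a),-.018*np.sin(a),z]))
f=o+[0,0,.005]; print('flange near',proj(m,f-.024*np.array([np.cos(a),np.sin(a),0])),proj(m,f+.024*np.array([-np.sin(a),np.cos(a),0])))
E
```

```text
(279, 115, 79, 99) 4839.5
circle [318.39943113 154.41835551] 38.584004289629725
[316. 206.] [317. 213.]
[ 0.62634279 -0.13489819  0.046     ] [ 0.65658495 -0.1469517   0.046     ] 0.03255572687207682 -21.730562914129596
[ 0.62634279 -0.13489819  0.046     ] [ 0.66111921 -0.14783639  0.046     ] 0.03710520644995722 -20.40719317708901
spindle (308, 144, 25, 18)
expect tip bbox [[322.0, 168.0], [329.0, 153.0], [314.0, 145.0], [307.0, 161.0]]
knob nose px [322.78216582 427.04066202] blunt [322.91077886 297.20511591]
flange near [322.65803034 250.14460587] [384.7522826  309.95790899]
```

>>> move_arm(
  hand=[0, 0, 0, 0, 0, 0, 0, 0],
  linear=[
    [-0.025, 0.008, 0],
    [-0.025, 0.0075, 0],
    [0, 0, -0.03],
    [0, 0, -0.03],
    [0, 0, -0.01],
    [0, 0, 0],
    [0, 0, 0],
    [0, 0, 0],
  ],
  roll=[-0.03, 0, 0, 0, 0, 0, 0, 0],
  grip_force=80,
)

```text
t: 14.7
ee_pos: [0.6302, -0.1356, 0.0733]
tcp_rot: [0.179, 0.984, -0.0, 0.002]
ft_force: [-0.4, -1.0, -1.1]
gripper_width: 0.0244
```

```bash
python3 - <<'E'
from h import *
im,m=snap('wrist','w9.png'); s=r.sense(); print(s['ee_pos'],s['tcp_rot'].round(3),s['ft_force'],s['gripper_width'])
E
```

```text
[ 0.63006328 -0.13565491  0.07315771] [ 0.179  0.984 -0.     0.001] [ 0.36094612 -0.02711788 -0.29963037] 0.024884518315010054
```

>>> move_arm(
  hand=[0, 0, 0, 0, 0, 0, 0, 0],
  linear=[
    [-0.002, 0.001, 0],
    [0, 0, -0.005],
    [0, 0, -0.004],
    [0, 0, -0.003],
    [0, 0, -0.002],
    [0, 0, -0.002],
    [0, 0, 0],
    [0, 0, 0],
  ],
  roll=[0, 0, 0, 0, 0, 0, 0, 0],
)

```text
t: 15.55
ee_pos: [0.6271, -0.1345, 0.0555]
tcp_rot: [0.179, 0.984, 0.0, 0.0]
ft_force: [0.1, -0.2, -0.3]
gripper_width: 0.0248
```

Already below the tip height without force; continuing gently.

>>> move_arm(
  hand=[0, 0, 0, 0, 0, 0],
  linear=[
    [0, 0, -0.002],
    [0, 0, -0.002],
    [0, 0, -0.002],
    [0, 0, -0.002],
    [0, 0, 0],
    [0, 0, 0],
  ],
  roll=[0, 0, 0, 0, 0, 0],
)

```text
t: 16.15
ee_pos: [0.627, -0.1345, 0.0474]
tcp_rot: [0.179, 0.984, 0.0, -0.0]
ft_force: [0.1, -0.4, -0.4]
gripper_width: 0.0249
```

>>> move_arm(
  hand=[0, 0, 0, 0, 0, 0, 0],
  linear=[
    [0, 0, -0.002],
    [0, 0, -0.002],
    [0, 0, -0.002],
    [0, 0, -0.002],
    [0, 0, 0],
    [0, 0, 0],
    [0, 0, 0],
  ],
  roll=[0, 0, 0, 0, 0, 0, 0],
)

```text
t: 16.85
ee_pos: [0.627, -0.1345, 0.0399]
tcp_rot: [0.179, 0.984, 0.0, 0.0]
ft_force: [-1.7, 0.7, 4.0]
gripper_width: 0.0247
```

Resistance starts at 0.040 as computed (bore end on the tip). Pressing the spring in.

>>> move_arm(
  hand=[0, 0, 0, 0, 0, 0, 0],
  linear=[
    [0, 0, -0.002],
    [0, 0, -0.002],
    [0, 0, -0.002],
    [0, 0, -0.001],
    [0, 0, 0],
    [0, 0, 0],
    [0, 0, 0],
  ],
  roll=[0, 0, 0, 0, 0, 0, 0],
)

```text
t: 17.55
ee_pos: [0.6271, -0.1345, 0.033]
tcp_rot: [0.179, 0.984, 0.0, 0.0]
ft_force: [-1.8, 0.5, 6.8]
gripper_width: 0.0247
```

```bash
python3 -c "
from h import *
s=r.sense();print(s['ee_pos'],s['ft_force'],s['moment'])"
```

```text
[ 0.62705306 -0.13450526  0.03299643] [-1.84160192  0.48871783  6.75341392] [0.10128749 0.42430532 0.03716857]
```

>>> move_arm(
  hand=[0, 0, 0, 0],
  linear=[
    [0, 0, -0.001],
    [0, 0, 0],
    [0, 0, 0],
    [0, 0, 0],
  ],
  roll=[0, 0, 0, 0],
)

```text
t: 17.95
ee_pos: [0.6271, -0.1346, 0.0328]
tcp_rot: [0.179, 0.984, 0.0, 0.0]
ft_force: [-3.9, 1.0, 10.5]
gripper_width: 0.0244
```

```bash
python3 - <<'E'
from h import *
a,ma=snap('scene','s10.png'); im,m=snap('wrist','w10.png'); s=r.sense(); print(s['ee_pos'],s['ft_force'])
f=lambda q,w: (lambda v: cv2.resize(a[v[1]-w:v[1]+w,v[0]-w:v[0]+w],(380,380),interpolation=2))(proj(ma,q).astype(int))
o=np.hstack([f([.6262,.179,.045],32),f([.627,-.134,.06],45)]);cv2.imwrite('pics/c10.png',o[:,:,::-1])
E
```

```text
[ 0.62712706 -0.13452021  0.03281155] [-2.95367524  2.05712871  9.96128216]
```

View pics/c10.png

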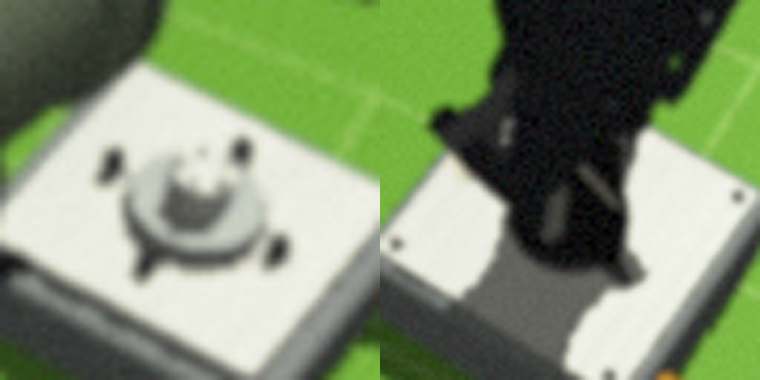

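Rotor flat amid its pins; knob down on the bezel, its white line aimed over the tab; force jumped to 10 N = spindle at its stop. Handing in.

```bash
python3 -c "
from h import *
print(r.close_job())
s=r.sense();print(s['t'],s['ee_pos'],s['ft_force'],s['gripper_width'])"
```

```text
the job is handed in; nothing more can be done
None
the job is handed in; nothing more can be done
```

The rotor lies on the grey stage and is let go. The knob is on the spindle, and the gripper was still pressing it down when I handed the job in. No verdict came back.

**Rotor:** After release, the wrist picture showed it within about 1 mm of the middle of the four pins. The last scene picture still shows it flat and untouched.

**Knob:** It slid on with no measurable side force, and the bore's end met the tip at the computed height. I pressed about 7 mm further. In the last reading the force was up to about 10 N, above the 8 N that holds the spindle at its stop, so it should be fully in. The knob was held at 24–25 mm opening with 80 N grip. The nose lines up with the tab to within about 2° by measurement, and the last picture agrees.

**What disagreed:**
- **Fingertip position:** The fingertips end about 24–28 mm short of the reported TCP. The first grasp therefore closed above the hub without moving the rotor. I measured the offset and regripped lower.
- **Opening on the hub:** The gripper read 19 mm on the 22 mm hub, but the rotor was held firmly and level.

I did not touch the jar, tyre or screwdriver. The job took about 18 s. I viewed 12 pictures, two over the budget of 10, because of the missed grasp.

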